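Close the row of sample tiles

ROBOT

A 6-joint arm with a two-finger parallel gripper is mounted at the origin on the work surface. World frame = base frame: x ahead of the robot, y to its left, z up, the work surface at z = 0. Lengths are in m, angles in rad, forces in N, time in s.
With the tool pointing down it reaches from about 0.375 to 0.9 m from the base axis. Payload 3.1 kg.
Tool frame: the origin (TCP) lies midway between the tips of the shut fingers; the grasp point (between the pads) lies 19 mm behind it; z points along the fingers, y is the line along which they close (so a half turn about z gives the same grasp; the last joint's range is limited). The gripper opens to 85 mm and grips with 20 to 120 N. Pads are 22 mm wide; open, the fingers measure 114 mm over their backs; the gripper's body (76 mm by 85 mm) begins 54 mm behind the grasp point. The pads swing forward as they close: fully open they stand 13 mm farther back than shut.
Start: joints at [-1.351, 0.527, 1.433, -0, 1.181, -0.178], TCP at [0.242, -0.576, 0.231] pointing down, gripper open.
Joint ranges: [-3.08, 3.08], [-0.75, 2.2], [0.22, 2.44], [-1.43, 4.57], [0, 2.65], [-2.85, 2.85]. Speed limits (rad/s): [2.79, 2.79, 3.14, 3.14, 3.14, 3.14].

INTERFACE

Orientations are given as [roll, pitch, yaw] about the fixed x, y, z axes, in that order (R = Rz(yaw) Ry(pitch) Rx(roll)).
In Python, from station import status, vision, env gives the robot as it stands.
- The arm moves only by the shell command python3 -m creep 'ROWS' [OPENING]. ROWS is JSON, a list that holds one entry, the list of rows, each a list of 4 numbers: the shift along the tool's x, y, z in cm, then the turn about the tool's z in rad. In form: [[[tx, ty, tz, spin], ...]]. A call has 1 to 8 rows; each row shifts and turns the commanded pose from where the row before left it, along the tool's axes as they then stand; what a row does not reach is not made up. A row lasts 1/12 s, in which the tool goes at most 41.7 mm and 7.16 degrees, less where a joint would pass 70% of its speed; a pose out of reach is approached as far as the arm can. A call is refused whole if a number of a shift passes 4.17 or a number of a turn 0.125, either way. A call with a gripper value outside its range is refused whole. OPENING is the finger opening in cm, from 0 to 8.54, set as the call begins (- or left out, the last holds). The fingers move at their own pace and stop on an object; the grip force is fixed at half the most. Time passes only in rows, so rows that do not move let the fingers close. It gives the time, the measured TCP pose, the force, the opening and the grip force at its end, in the units of the state.
- status.sense(): the state, without advancing time (a new reading comes with each control period).
- vision.grab_frame(name): name is "scene" or "top" or "wrist"; returns the picture (400x640x3 uint8, blue, green, red); there is no depth.
- vision.camera_params(name): a dict with "fovy" (degrees; the focal length in pixels is half the picture's height over the tangent of half this angle, whatever the lens; pixels are square), "cx", "cy" (the principal point, pixels), "world_from_camera" (4x4, takes a point from camera to world coordinates). Camera axes: x right, y down, z forward; pixel columns grow to the right and rows downward; lengths in m; the calibration is good to about 2 mm. A picture is of the moment at which its call begins: read the wrist's pose just before it. camera_params takes no time and is no camera call; for the wrist camera it gives the pose at the moment of the call.
- env.sign_off(): hands the job in; it is judged then, once.
The state is a dict: "time_s": time; "q": joint angles; "qvel": joint speeds; "tau": joint torques, N m; "ee_pos": TCP position; "orientation": TCP orientation; "ft_force": force on the tool from outside, world axes, zero at the start; "ft_torque": the same for the moment, N m; "grip_width": finger opening in m; "grasp_force": force on a finger pad.
Only numpy, scipy, OpenCV 4.12 (cv2) and the standard library are available. Lean on these libraries where they do the work, as an engineer would, in place of code of your own. Each camera call takes 0.05 s, during which the arm holds its last target. There are 200 camera calls.

TASK

Push the loose terrazzo tile (cream with dark flecks) flat along the table until it sits in the row beside the oak tile: its far edge flush against the long aluminium rail and its side touching the oak tile, square with both. Only push it along: do not lift or tip it. Leave the oak tile seated in its corner, leave everything else where it is, and finish with the hand clear.

Things in the scene. Friction and masses are not known exactly. Their poses are not given: they have to be found in the camera images.
- terrazzo: The tile to push: loose, square, 90 x 90 mm, 18 mm thick, about 0.35 kg (0.25 to 0.5), cream with dark and brown flecks. Origin at the centre of its underside, x and y parallel to its edges, z up. It starts between the rail and the robot, turned at most 0.3 rad (17 degrees) relative to the rail, and slides on the table with a friction of a few newtons.
- rail: Laying-out rail, aluminium, fixed to the table, 16 mm high. Origin: on the table, centre of the free place the terrazzo tile must fill. x points away from the robot, across the row; y along the row to the oak tile (robot's left); both within 0.12 rad of the world axes. The long bar, 30 mm thick, runs from y = -280 to 166 mm; the face that tiles lie against is at x = +45.5 mm.
- corner (a point): Inner corner of the rail, on the table: where the long bar's face meets the face of the end stop, at x = 45.5, y = 136 mm in the rail's frame; axes as the rail's. The end stop is a cross bar 30 mm wide, 16 mm high, at the rail's left end, reaching 105 mm from here towards the robot. Three flat screw heads stand 3 mm above the bars.
- oak: Pale oak sample tile, 90 x 90 x 18 mm, 0.2 kg, loose, already seated in the corner of rail and end stop with 0.5 mm play, its centre at x = 0, y = +90.5 mm in the rail's frame. Origin at the centre of its underside, axes parallel to the rail's. A push on its near side along the row presses it on to the end stop.
- terracotta: Plain orange-brown terracotta tile, 90 x 90 x 18 mm, loose, lying beside the terrazzo tile on either side of it (at least 10 mm between them). Origin at the centre of its underside. Not to be moved.
- bottle: Clear glass water bottle with a blue cap, 64 mm across, 200 mm tall, standing past one end of the rail. Origin at the centre of its underside. Not to be moved.
- rock: Lump of pale pebbly conglomerate, about 150 x 110 x 100 mm, past the other end of the rail. Origin at the centre of its underside. Not to be moved.
- jar: Small jar of brown sand with a black lid, 56 mm across, 65 mm tall, to the left of the tiles. Origin at the centre of its underside. Not to be moved.
- brush: Flat brush with a wooden handle, about 200 mm long, lying to the right of the tiles. Origin under its middle, x along its length. Not to be moved.
- pail: White open plastic tub, 170 mm across, 150 mm tall, far to the left. Origin at the centre of its underside. Not to be moved.
There are look-alikes about, which are no part of the job. Leave any blue look-alike of the terrazzo alone.

How it is judged:
By the outcome, as a careful person would: the job done as asked, in the order asked, and still so for the second after the job is handed in, with the robot touching nothing.
It also fails if it takes over 54 s, if anything falls off the work surface, if the arm or the gripper's body presses on something with over 40 N, if the wrist force passes 120 N, or if a joint passes its speed limit or range.

## Working session

There is one attempt and no reset: what is moved stays moved. The work goes in short steps, Python scripts to look and compute and a shell command to move; the robot and the scene stay as the last step left them, time stands still between calls to the robot, and variables do not carry over. Pictures are saved under pics/ and viewed, at most 10 in all, crops included, and the job is handed in when it is done.

```bash
ls; mkdir -p pics; python3 - <<'E'
from station import status, vision, env
import cv2
s=status.sense(); print({k:s[k] for k in('time_s','ee_pos','orientation','grip_width','ft_force')})
for n in('top','scene'):
    cv2.imwrite(f'pics/{n}0.png',vision.grab_frame(n)); print(vision.camera_params(n))
E
```

```text
pics
{'time_s': 0.0, 'ee_pos': array([ 0.24198649, -0.57548278,  0.23031719]), 'orientation': array([-3.13943763e+00, -3.61357809e-04,  3.97801221e-01]), 'grip_width': 0.08577065379594563, 'ft_force': array([ 0.42992382, -0.30045054,  0.2791079 ])}
{'fovy': 42.10775537454498, 'cx': 323.3415645415951, 'cy': 206.53037213019795, 'world_from_camera': array([[-0.00460044, -0.99461357,  0.1035504 ,  0.35079412],
       [-0.99997714,  0.00406245, -0.00540574,  0.07601792],
       [ 0.00495595, -0.10357291, -0.99460952,  1.70653806],
       [ 0.        ,  0.        ,  0.        ,  1.        ]])}
{'fovy': 53.460552528768744, 'cx': 320.78397516698834, 'cy': 198.32736892609367, 'world_from_camera': array([[ 0.27692477,  0.60423417, -0.74713703,  1.48672364],
       [ 0.96064841, -0.1566012 ,  0.22941379, -0.20197613],
       [ 0.0216171 , -0.78126636, -0.62382335,  0.8499072 ],
       [ 0.        ,  0.        ,  0.        ,  1.        ]])}
```

View pics/top0.png

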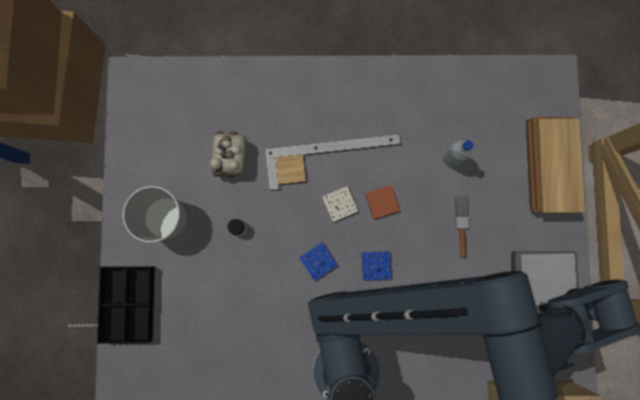

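View pics/scene0.png

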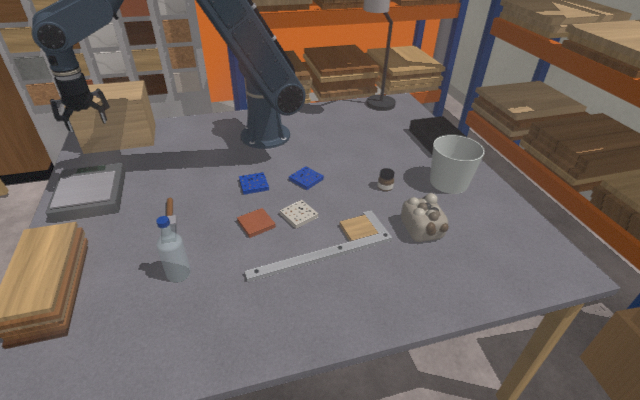

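Top view: the cream flecked tile (terrazzo) is at (340,204). What could be taken for it: the blue flecked tiles at (319,262) and (377,266), the terracotta at (382,202) and the oak at (291,170). By its description I choose (340,204). The rail runs from (270,152) to (400,140).

```bash
cat > h.py <<'E'
import numpy as np, cv2
from station import status, vision, env
def w(P,px,z,shape=400):
    f=200/np.tan(np.radians(P['fovy']/2)); px=np.atleast_2d(np.array(px,float))
    M=np.array(P['world_from_camera'])
    d=np.c_[(px[:,0]-P['cx'])/f,(px[:,1]-P['cy'])/f,np.ones(len(px))]@M[:3,:3].T
    o=M[:3,3]; return (o+d*((z-o[2])/d[:,2])[:,None])[:,:2]
def proj(P,p):
    f=200/np.tan(np.radians(P['fovy']/2)); M=np.array(P['world_from_camera'])
    c=(np.atleast_2d(p)-M[:3,3])@M[:3,:3]
    return np.c_[c[:,0]/c[:,2]*f+P['cx'],c[:,1]/c[:,2]*f+P['cy']]
def blob(mask,near):
    n,l,st,ce=cv2.connectedComponentsWithStats(mask.astype(np.uint8))
    i=1+np.argmin(np.hypot(*(ce[1:]-near).T)+1e3*(st[1:,4]<150))
    return l==i
def rect(P,mask,z):
    c,_=cv2.findContours(mask.astype(np.uint8),cv2.RETR_EXTERNAL,cv2.CHAIN_APPROX_NONE)
    c=max(c,key=len)[:,0]
    q=w(P,c,z)
    (cx,cy),(a,b),t=cv2.minAreaRect((q*1000).astype(np.float32))
    return np.round([cx,cy,a,b,t],1)
E
python3 - <<'E'
from h import *
im=cv2.imread('pics/top0.png'); P=vision.camera_params('top')
cv2.imwrite('pics/c0.png',cv2.resize(im[125:285,255:415],None,fx=3.7,fy=3.7,interpolation=cv2.INTER_CUBIC))
hsv=cv2.cvtColor(im,cv2.COLOR_BGR2HSV); H,S,V=cv2.split(hsv)
B=im.astype(int)
m=(V>150); m=cv2.morphologyEx(m.astype(np.uint8),cv2.MORPH_CLOSE,np.ones((5,5)))
print('terrazzo',rect(P,blob(m,(340,204)),.018))
print('oak',rect(P,blob((S>70)&(H<30)&(V>110),(291,170)),.018))
print('terracotta',rect(P,blob((S>120)&(H<12),(382,202)),.018))
r=blob((V>110)&(S<60),(335,145)); ys,xs=np.nonzero(r); print(len(xs))
print('rail end pts',w(P,[[270,152],[400,140],[400,145],[275,189]],.016).round(3))
E
```

```text
terrazzo [536.8  14.3  86.2  86.3  23.1]
oak [652.  174.9  87.3  87.8   6.2]
terracotta [ 542.1 -125.9   87.2   87.4   17.6]
1583
rail end pts [[ 0.709  0.242]
 [ 0.748 -0.189]
 [ 0.731 -0.188]
 [ 0.585  0.225]]
```

View pics/c0.png

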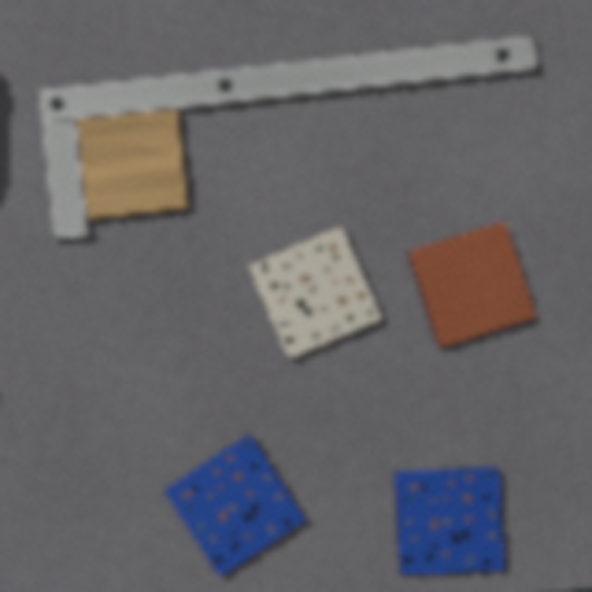

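The crop confirms it. The terrazzo is at about (537,14) mm with yaw about 0.40, the oak at (652,175), and the rail yaw is about 0.1. Measured tile sizes of 86–88 mm fit the given 90 mm. In the rail frame it needs about +131 mm in x, +58 mm in y and a turn of about −0.3. I'll push with both fingers, opened 5 cm.

```bash
python3 -m creep '[[[2.6,-2.7,0.5,0],[2.6,-2.7,0.5,0],[2.6,-2.7,0.5,0],[2.6,-2.7,0.5,0],[2.6,-2.7,0.5,0],[2.6,-2.7,0.5,0],[2.6,-2.7,0.5,0],[2.6,-2.7,0.5,0]]]' 5
python3 -m creep '[[[2.6,-2.7,0.5,0],[2.6,-2.7,0.5,0],[2.6,-2.7,0.5,0],[2.6,-2.7,0.5,0],[2.6,-2.7,0.5,0],[2.6,-2.7,0.5,0],[2.6,-2.7,0.5,0],[2.0,-2,0.5,0]]]'
python3 - <<'E'
from h import *
s=status.sense(); print(s['time_s'],s['ee_pos'],s['orientation'],s['grip_width'])
P=vision.camera_params('wrist'); im=vision.grab_frame('wrist'); cv2.imwrite('pics/w1.png',im)
print(P, proj(P,[[.652,.175,.018],[.537,.014,.018]]))
E
```

```text
time_s: 0.77
ee_pos: [0.3504, -0.2946, 0.191]
orientation: [-3.141, -0.0, 0.397]
ft_force: [1.7, 0.2, 0.1]
grip_width: 0.0503
grasp_force: 0.0
time_s: 1.43
ee_pos: [0.4556, -0.0228, 0.1509]
orientation: [-3.141, 0.0, 0.399]
ft_force: [-0.5, 0.1, -0.7]
grip_width: 0.0501
grasp_force: 0.0
1.4333 [ 0.45563812 -0.02284905  0.15094071] [-3.14090681e+00  2.35005833e-04  3.99070569e-01] 0.050051041306262145
{'fovy': 68.07039565902485, 'cx': 311.85888767619156, 'cy': 199.85622465206296, 'world_from_camera': array([[ 3.87244429e-01, -8.87545222e-01, -2.49610158e-01,
         5.18638989e-01],
       [-9.21977053e-01, -3.72858479e-01, -1.04569924e-01,
         3.91978855e-03],
       [-2.58727763e-04,  2.70628959e-01, -9.62683697e-01,
         2.93151195e-01],
       [ 0.00000000e+00,  0.00000000e+00,  0.00000000e+00,
         1.00000000e+00]])} [[ 164.9563591  -155.72284644]
 [ 309.44611011   91.89401123]]
```

View pics/w1.png

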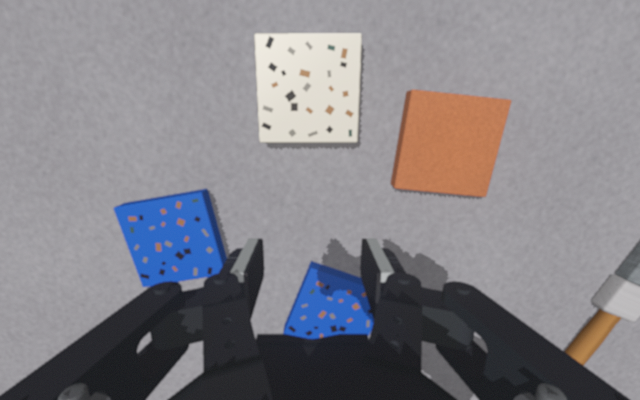

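The wrist view shows the terrazzo at (308,88), square to the tool, the terracotta at (452,143), and the blue tiles at (175,240) and (328,300). The blue ones are near the fingers, so I'll measure before going down.

```bash
python3 - <<'E'
from h import *
t=cv2.imread('pics/top0.png'); PT=vision.camera_params('top')
im=cv2.imread('pics/w1.png'); P=vision.camera_params('wrist')
def hs(i): return cv2.split(cv2.cvtColor(i,cv2.COLOR_BGR2HSV))
H,S,V=hs(t); mb=((H>100)&(H<130)&(S>140)&(V>90)).astype(np.uint8); mb=cv2.morphologyEx(mb,cv2.MORPH_CLOSE,np.ones((5,5)))
for p in((319,262),(377,266)): print('blue',rect(PT,blob(mb,p),.018))
g=cv2.cvtColor(im,cv2.COLOR_BGR2GRAY)
H,S,V=hs(im); m=cv2.morphologyEx(((V>190)).astype(np.uint8),cv2.MORPH_CLOSE,np.ones((9,9)))
print('terrazzo wrist',rect(P,blob(m,(308,88)),.018))
print('corners',w(P,[[255,34],[361,33],[358,143],[260,143]],.018).round(4), w(P,[[260,143],[358,143]],.018))
# rail line fit in top, near edge of long bar (right of oak) and screws
f=lambda a,b:w(PT,[a,b],.016)
gt=cv2.cvtColor(t,cv2.COLOR_BGR2GRAY).astype(float)
pts=[]
for c in range(312,396):
    col=gt[135:165,c]; d=np.diff(col); i=np.argmin(d); 
    a=d[i-1:i+2]; pts.append((c,135+i+.5+ (a*[-1,0,1]).sum()/a.sum()))
q=w(PT,pts,.016); vx,vy,x0,y0=cv2.fitLine(q.astype(np.float32),cv2.DIST_HUBER,0,.001,.001).ravel()
th=np.arctan2(-vx,vy) if vy>0 else np.arctan2(vx,-vy)
n=np.array([np.cos(th),np.sin(th)]); print('rail yaw',th,'face n.x',n@[x0,y0], 'resid',np.std((q-[x0,y0])@n))
print('oak n.c',n@[.652,.1749],'expected face-45.5')
E
```

```text
blue [349.   84.5  87.5  87.8  33.4]
blue [ 334.4 -102.8   87.3   88.2    2.5]
terrazzo wrist [538.9  20.   88.4  89.   22.9]
corners [[ 0.562   0.077 ]
 [ 0.597  -0.004 ]
 [ 0.5145 -0.0403]
 [ 0.4796  0.0422]] [[ 0.47960624  0.04218882]
 [ 0.51448014 -0.04031574]]
rail yaw 0.1077363 face n.x 0.713395 resid 0.002302529263385702
oak n.c 0.6670264018446208 expected face-45.5
```

The blue tiles are well clear: their far edges are under x≈0.41. The terrazzo is centred 93 mm ahead of the TCP and 7 mm to the left. I'll centre on it, go down and touch.

```bash
python3 -m creep '[[[0,-0.7,3.5,0],[0,0,3.6,0],[0,0,3.6,0],[0,0,2.8,0],[0,0,0.9,0],[1.0,0,0,0],[1.0,0,0,0],[0.5,0,0,0]]]'
python3 -m creep '[[[0.3,0,0,0],[0.3,0,0,0],[0.3,0,0,0],[0.3,0,0,0],[0.3,0,0,0],[0.3,0,0,0]]]'
python3 - <<'E'
from h import *
s=status.sense(); print(s['time_s'],s['ee_pos'],s['orientation'])
P=vision.camera_params('wrist'); im=vision.grab_frame('wrist'); cv2.imwrite('pics/w2.png',im)
E
```

```text
time_s: 2.15
ee_pos: [0.4793, -0.0096, 0.0088]
orientation: [3.138, -0.005, 0.398]
ft_force: [0.6, -0.1, 0.3]
grip_width: 0.0501
grasp_force: 0.0
time_s: 2.65
ee_pos: [0.4908, -0.0022, 0.0075]
orientation: [-3.14, 0.003, 0.398]
ft_force: [-3.9, -2.1, 3.6]
grip_width: 0.0499
grasp_force: 2.2
2.65 [ 0.49075215 -0.00216163  0.00753131] [-3.13974768e+00  3.10085428e-03  3.97976271e-01]
```

View pics/w2.png

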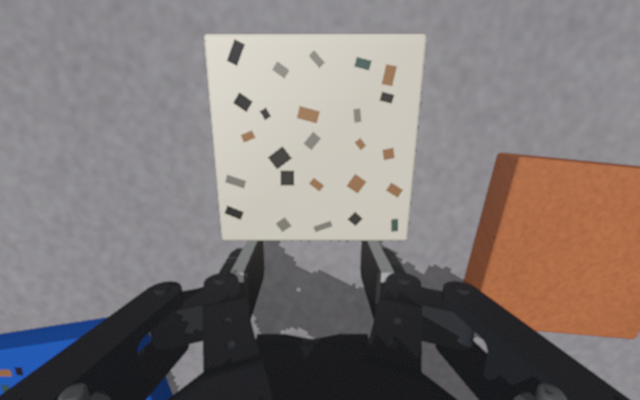

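Both fingers touch the near edge (tile from (205,35) to (425,240)) squarely at about 4 N. Next: push straight, then arc while turning cw.

```bash
python3 -m creep '[[[0.5,0,0,0],[0.5,0,0,0],[0.5,0,0,0],[0.5,0,0,0],[0.5,0,0,0],[0.5,0,0,0],[0.5,0,0,0.01],[0.5,0,0,0.02]]]'
python3 -m creep '[[[0.6,0,0,0.03],[0.6,0,0,0.03],[0.6,0,0,0.03],[0.6,0,0,0.03],[0.6,0,0,0.03],[0.6,0,0,0.03],[0.6,0,0,0.03],[0.6,0,0,0.03]]]'
python3 - <<'E'
from h import *
s=status.sense(); print(s['time_s'],s['ee_pos'],s['orientation'])
P=vision.camera_params('wrist'); im=vision.grab_frame('wrist'); cv2.imwrite('pics/w3.png',im)
H,S,V=cv2.split(cv2.cvtColor(im,cv2.COLOR_BGR2HSV)); 
m=cv2.morphologyEx(((V>190)&(S<50)).astype(np.uint8),cv2.MORPH_CLOSE,np.ones((9,9)))
print('terrazzo',rect(P,blob(m,(311,140)),.018))
E
```

```text
time_s: 3.37
ee_pos: [0.5298, 0.0134, 0.0072]
orientation: [-3.141, 0.0, 0.367]
ft_force: [-3.4, 0.3, 1.3]
grip_width: 0.0501
grasp_force: 1.5
time_s: 4.03
ee_pos: [0.5756, 0.0262, 0.0072]
orientation: [-3.141, 0.001, 0.126]
ft_force: [-3.0, -0.0, 2.6]
grip_width: 0.0501
grasp_force: 1.6
4.0333 [0.5755513  0.0262195  0.00717819] [-3.14090389e+00  1.10021066e-03  1.26311950e-01]
terrazzo [631.1  32.7  88.   88.2   7.1]
```

View pics/w3.png

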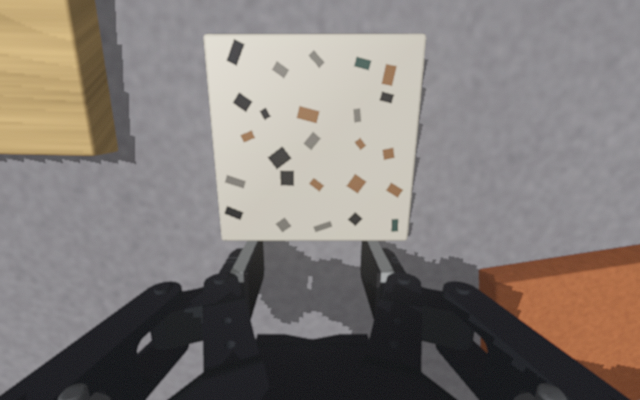

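The terrazzo followed and is still flush on both fingers. The oak's near-right top corner is at about (96,154). Now the remaining distances.

```bash
python3 - <<'E'
from h import *
im=cv2.imread('pics/w3.png'); P=vision.camera_params('wrist')
H,S,V=cv2.split(cv2.cvtColor(im,cv2.COLOR_BGR2HSV))
m=((H>10)&(H<30)&(S>50)&(V>140)).astype(np.uint8); m=cv2.morphologyEx(m,cv2.MORPH_OPEN,np.ones((5,5)))
B=blob(m,(45,75)); 
near=[(c,np.nonzero(B[:,c])[0].max()) for c in range(3,85)]
right=[(np.nonzero(B[r])[0].max(),r) for r in range(5,140)]
for n,p in(('near',near),('right',right)):
    q=w(P,p,.018); l=cv2.fitLine(q.astype(np.float32),cv2.DIST_HUBER,0,.001,.001).ravel()
    print(n,p[0],p[-1],'ang',np.arctan2(l[1],l[0]),l[2:])
E
```

```text
near (3, np.int64(153)) (84, np.int64(154)) ang -1.4636455 [0.61525106 0.15183695]
right (np.int64(67), 5) (np.int64(91), 139) ang 0.09750278 [0.6508369 0.132162 ]
```

```bash
python3 -m creep '[[[0.6,0,0,0.01],[0.6,0,0,0.01],[0.6,0,0,0],[0.6,0,0,0],[0.5,0,0,0],[0.4,0,0,0],[0.2,0,0,0],[0.1,0,0,0]]]'
python3 - <<'E'
from h import *
s=status.sense(); print(s['time_s'],s['ee_pos'],s['orientation'],s['q'].round(3))
P=vision.camera_params('wrist'); im=vision.grab_frame('wrist'); cv2.imwrite('pics/w4.png',im)
H,S,V=cv2.split(cv2.cvtColor(im,cv2.COLOR_BGR2HSV)); 
m=cv2.morphologyEx(((V>190)&(S<50)).astype(np.uint8),cv2.MORPH_CLOSE,np.ones((9,9)))
print('terrazzo',rect(P,blob(m,(311,140)),.018))
E
```

```text
time_s: 4.75
ee_pos: [0.6118, 0.0294, 0.0072]
orientation: [3.141, -0.0, 0.108]
ft_force: [-2.0, -0.7, 0.5]
grip_width: 0.05
grasp_force: 1.3
4.75 [0.61178749 0.02941685 0.0072364 ] [ 3.14140652e+00 -2.32535024e-04  1.07837840e-01] [-0.134  0.823  1.602 -0.     0.717  1.329]
terrazzo [667.6  34.9  87.3  88.2   6.1]
```

View pics/w4.png

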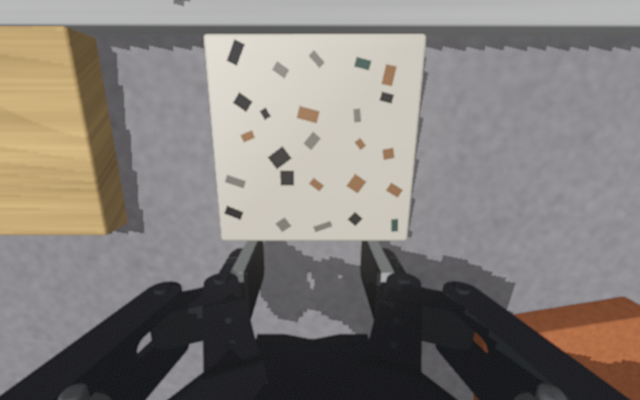

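The tile is square to the rail with a gap of about 3 mm, and the oak gap is about 55 mm. Now I'll back off, lift, turn 90° and come down on the tile's right side.

```bash
python3 -m creep '[[[-1,0,0,0],[-1.5,0,0,0],[0,0,-2,0],[0,0,-3,0],[2.5,2,0,-0.1],[0,0,0,-0.12],[0,0,0,-0.12],[0,0,0,-0.12]]]'
python3 -m creep '[[[0,0,0,-0.12],[0,0,0,-0.12],[0,0,0,-0.12],[0,0,0,-0.12],[0,0,0,-0.12],[0,0,0,-0.12],[0,0,0,-0.12],[0,0,0,-0.12]]]' 4
python3 -m creep '[[[0,0,0,-0.12],[0,0,0,-0.03],[0,0,0,0]]]'
python3 - <<'E'
from h import *
s=status.sense(); print(s['time_s'],s['ee_pos'],s['orientation'],s['q'].round(3))
y=s['orientation'][2]; c=np.array([.6676,.0349]); r=.107; ex=np.array([np.cos(r),np.sin(r)]); ey=np.array([-np.sin(r),np.cos(r)])
goal=c-.006*ex-.082*ey; d=goal-s['ee_pos'][:2]
print('tool dx dy cm',100*d@[np.cos(y),np.sin(y)],100*d@[np.sin(y),-np.cos(y)], 'dyaw',r+np.pi/2-y)
E
```

```text
time_s: 5.47
ee_pos: [0.6153, 0.0091, 0.0582]
orientation: [3.139, -0.003, 0.573]
ft_force: [-0.3, -0.2, 0.3]
grip_width: 0.0495
grasp_force: 0.0
time_s: 6.13
ee_pos: [0.6147, 0.0095, 0.0578]
orientation: [3.138, 0.0, 1.533]
ft_force: [0.9, 0.6, 0.9]
grip_width: 0.0396
grasp_force: 0.0
time_s: 6.38
ee_pos: [0.6146, 0.0095, 0.0578]
orientation: [3.139, 0.001, 1.678]
ft_force: [0.8, -1.1, 0.5]
grip_width: 0.04
grasp_force: 0.0
6.3833 [0.61459006 0.00948771 0.05779954] [3.13875292e+00 5.83133999e-04 1.67795107e+00] [-0.166  0.744  1.586  0.     0.809 -0.274]
tool dx dy cm -6.240193496224565 4.941104992410253 dyaw -0.00015474081514121885
```

```bash
python3 -m creep '[[[-3.1,0,0,0],[-3.1,2.0,0,0],[0,2.9,0,0],[0,0,2,0],[0,0,2.2,0],[0,0,0.8,0],[0,0,0,0]]]'
python3 - <<'E'
from h import *
s=status.sense(); print(s['time_s'],s['ee_pos'],s['orientation'],s['ft_force'])
P=vision.camera_params('wrist'); im=vision.grab_frame('wrist'); cv2.imwrite('pics/w5.png',im)
E
```

```text
time_s: 6.97
ee_pos: [0.6669, -0.0464, 0.0049]
orientation: [-3.137, -0.002, 1.677]
ft_force: [-0.5, 0.6, -0.5]
grip_width: 0.0399
grasp_force: 0.0
6.9667 [ 0.66694303 -0.04637974  0.00486606] [-3.13720761e+00 -1.62784389e-03  1.67694155e+00] [-0.48395701  0.61724442 -0.46888165]
```

View pics/w5.png

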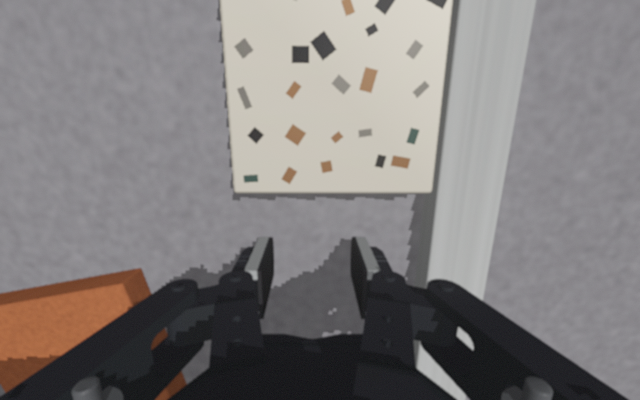

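The tile's right side is ahead at row 193 and the fingers at row 240, clear of the rail. Pushing along the row, slowing before the oak.

```bash
python3 -m creep '[[[1.0,0,-0.15,0],[0.8,0,0,0],[0.4,0,0,0],[0.5,0,0,0],[0.5,0,0,0],[0.5,0,0,0],[0.6,0,0,0],[0.6,0,0,0]]]'
python3 -m creep '[[[0.6,0,0,0],[0.6,0,0,0],[0.5,0,0,0],[0.4,0,0,0],[0.3,0,0,0],[0.1,0,0,0]]]'
python3 - <<'E'
from h import *
s=status.sense(); print(s['time_s'],s['ee_pos'],s['orientation'],s['ft_force'])
P=vision.camera_params('wrist'); im=vision.grab_frame('wrist'); cv2.imwrite('pics/w6.png',im)
E
```

```text
time_s: 7.68
ee_pos: [0.6647, 0.0016, 0.0097]
orientation: [3.139, 0.001, 1.677]
ft_force: [0.3, -4.3, 3.3]
grip_width: 0.0398
grasp_force: 2.2
time_s: 8.18
ee_pos: [0.6607, 0.0275, 0.0087]
orientation: [-3.141, -0.0, 1.678]
ft_force: [0.1, -3.8, 3.8]
grip_width: 0.04
grasp_force: 2.2
8.1833 [0.66066693 0.02745553 0.00872155] [-3.14117059e+00 -1.24523069e-04  1.67834835e+00] [ 0.14336245 -3.83271909  3.81149303]
```

View pics/w6.png

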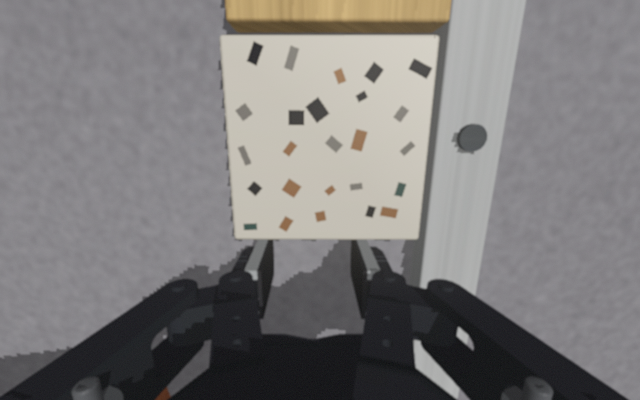

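The tile is about 6 mm short of the oak (row 36 against its edge at row 22) and about 3 mm off the rail. I'll close the oak gap gently.

```bash
python3 -m creep '[[[0.2,0,0,0],[0.2,0,0,0],[0.1,0,0,0],[0.1,0,0,0],[0.05,0,0,0],[0,0,0,0]]]'
python3 -m creep '[[[0.05,0,0,0],[0.05,0,0,0],[0,0,0,0]]]'
```

```text
time_s: 8.73
ee_pos: [0.6601, 0.0324, 0.0086]
orientation: [-3.141, 0.001, 1.678]
ft_force: [0.9, -6.1, 1.6]
grip_width: 0.0401
grasp_force: 3.1
time_s: 8.98
ee_pos: [0.6601, 0.0325, 0.0087]
orientation: [-3.141, 0.002, 1.678]
ft_force: [0.6, -8.4, 1.7]
grip_width: 0.0403
grasp_force: 4.3
```

```bash
python3 -m creep '[[[0.1,0,0,0],[0.1,0,0,0],[0,0,0,0]]]'
python3 - <<'E'
from h import *
P=vision.camera_params('wrist'); im=vision.grab_frame('wrist'); cv2.imwrite('pics/w7.png',cv2.resize(im[0:260,180:500],None,fx=2.3,fy=2.3))
E
```

```text
time_s: 9.23
ee_pos: [0.6602, 0.0326, 0.0087]
orientation: [-3.141, 0.005, 1.679]
ft_force: [0.2, -14.2, 1.4]
grip_width: 0.0399
grasp_force: 6.9
```

View pics/w7.png

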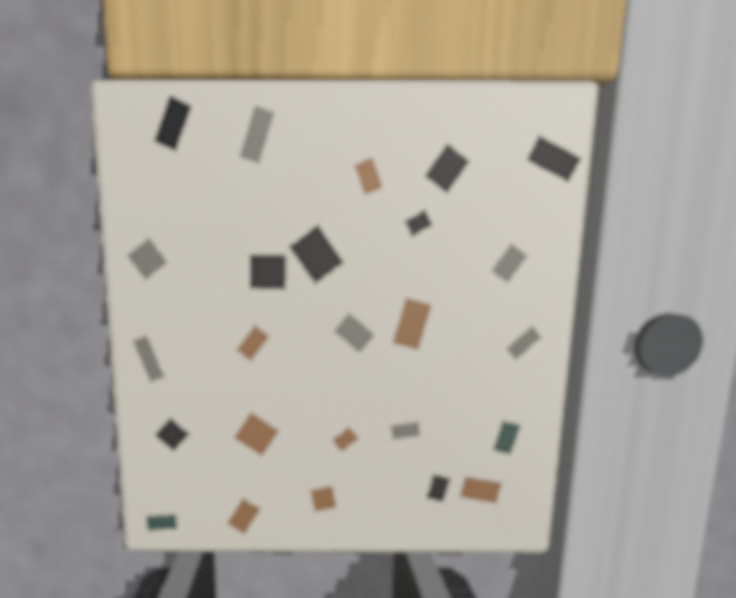

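The terrazzo now touches the oak (seam closed at row ~78 of the crop), with about 2.7 mm left to the rail. Relocating to the near side for the final push.

```bash
python3 -m creep '[[[-1,0,0,0],[-1.5,0,0,0],[0,0,-2.5,0],[0,0,-3,0],[0,-3.6,0,0],[0,-3.7,0,0],[4,0,0,0],[4.1,0,0,0]]]'
python3 -m creep '[[[0,0,0,0.12],[0,0,0,0.12],[0,0,0,0.12],[0,0,0,0.12],[0,0,0,0.12],[0,0,0,0.12],[0,0,0,0.12],[0,0,0,0.12]]]' 5
python3 -m creep '[[[0,0,0,0.12],[0,0,0,0.12],[0,0,0,0.12],[0,0,0,0.12],[0,0,0,0.12],[0,0,0,0.01],[0,0,0,0]]]'
python3 - <<'E'
from h import *
s=status.sense(); y=s['orientation'][2]; r=.107; ex=np.array([np.cos(r),np.sin(r)]); ey=np.array([-np.sin(r),np.cos(r)])
p=s['ee_pos'][:2]; print(s['ee_pos'],y,'x_r',p@ex,'want .5865; y_r',p@ey,'want .018',s['q'].round(2))
P=vision.camera_params('wrist'); im=vision.grab_frame('wrist'); cv2.imwrite('pics/w8.png',im)
H,S,V=cv2.split(cv2.cvtColor(im,cv2.COLOR_BGR2HSV)); 
m=cv2.morphologyEx(((V>190)&(S<50)).astype(np.uint8),cv2.MORPH_CLOSE,np.ones((9,9))); m=cv2.morphologyEx(m,cv2.MORPH_OPEN,np.ones((15,15)))
c=proj(P,[[.6617,.089,.018]])[0]; R=rect(P,blob(m,c),.018); print(c,R, 'rail', R[:2]@ex, R[:2]@ey)
E
```

```text
time_s: 9.95
ee_pos: [0.5781, 0.0825, 0.0633]
orientation: [-3.137, -0.002, 1.671]
ft_force: [0.7, 0.1, -0.2]
grip_width: 0.0396
grasp_force: 0.0
time_s: 10.62
ee_pos: [0.5805, 0.0845, 0.0632]
orientation: [-3.139, 0.001, 0.711]
ft_force: [-0.4, 0.3, -0.1]
grip_width: 0.0499
grasp_force: 0.0
time_s: 11.2
ee_pos: [0.5808, 0.0843, 0.0634]
orientation: [-3.141, 0.001, 0.11]
ft_force: [1.2, 0.0, 0.1]
grip_width: 0.0499
grasp_force: 0.0
[0.58076606 0.08432508 0.06339483] 0.10986413288861896 x_r 0.586450213993262 want .5865; y_r 0.02181936314094045 want .018 [-0.05  0.71  1.65  0.    0.78  1.41]
[319.19464213  94.6995149 ] [661.   89.1  88.5  88.6   6. ] rail 666.7352327957636 17.998315165006726
```

```bash
python3 -m creep '[[[0,0.4,2.5,0],[0,0,2.4,0],[0,0,0.7,0],[0.8,0,0,0],[0.6,0,0,0],[0.5,0,0,0],[0.2,0,0,0],[0.2,0,0,0]]]'
python3 -m creep '[[[0.1,0,0,0],[0.1,0,0,0],[0.1,0,0,0],[0.1,0,0,0],[0,0,0,0]]]'
```

```text
time_s: 11.92
ee_pos: [0.6055, 0.0827, 0.009]
orientation: [3.141, -0.001, 0.108]
ft_force: [-2.5, -1.5, 1.9]
grip_width: 0.0496
grasp_force: 1.2
time_s: 12.33
ee_pos: [0.6065, 0.083, 0.0077]
orientation: [-3.141, 0.004, 0.108]
ft_force: [-5.0, -0.9, 3.5]
grip_width: 0.0502
grasp_force: 2.4
```

```bash
python3 -m creep '[[[0.1,0,0,0],[0.1,0,0,0],[0.1,0,0,0],[0,0,0,0]]]'
python3 -m creep '[[[0.1,0,0,0],[0.1,0,0,0],[0,0,0,0],[0,0,0,0]]]'
```

```text
time_s: 12.67
ee_pos: [0.6092, 0.0833, 0.0077]
orientation: [-3.141, 0.005, 0.108]
ft_force: [-6.2, -1.7, 5.1]
grip_width: 0.05
grasp_force: 3.2
time_s: 13.0
ee_pos: [0.6092, 0.0834, 0.0076]
orientation: [-3.141, 0.009, 0.108]
ft_force: [-8.9, -2.6, 7.5]
grip_width: 0.05
grasp_force: 4.7
```

```bash
python3 -m creep '[[[0.1,0,0,0],[0.1,0,0,0],[0,0,0,0],[0,0,0,0]]]'
python3 -m creep '[[[-0.5,0,0,0],[-1,0,0,0],[-1,0,0,0],[0,0,-2,0],[0,0,-3,0],[-2,0,-2,0],[-1,0,-1,0],[0,0,0,0]]]'
cat > m.py <<'E'
from h import *
import sys
def edge(P,g,a,b,z):   # strongest gradient near the projected segment a-b (world xy): sub-pixel line, world
    out=[]; a=np.array(a);b=np.array(b); n=np.array([-(b-a)[1],(b-a)[0]]);n/=np.hypot(*n)
    for t in np.linspace(.12,.88,40):
        o=np.arange(-.006,.0061,.00025); pt=a+t*(b-a)+o[:,None]*n
        px=proj(P,np.c_[pt,np.full(len(o),z)]).astype(np.float32)
        v=cv2.remap(g,px[:,:1],px[:,1:],cv2.INTER_LINEAR).ravel(); d=abs(np.gradient(cv2.GaussianBlur(v[:,None],(1,5),1).ravel()))
        i=d.argmax(); out.append(pt[i])
    l=cv2.fitLine(np.array(out,np.float32),cv2.DIST_HUBER,0,.0005,.0005).ravel()
    return np.array(out),l
name=sys.argv[1]
P=vision.camera_params(name); im=vision.grab_frame(name); cv2.imwrite(f'pics/{sys.argv[2]}.png',im)
r=.107; ex=np.array([np.cos(r),np.sin(r)]); ey=np.array([-np.sin(r),np.cos(r)])
H,S,V=cv2.split(cv2.cvtColor(im,cv2.COLOR_BGR2HSV)); 
m=cv2.morphologyEx(((V>185)&(S<50)).astype(np.uint8),cv2.MORPH_CLOSE,np.ones((9,9))); m=cv2.morphologyEx(m,cv2.MORPH_OPEN,np.ones((25,25)))
R=rect(P,blob(m,proj(P,[[.6627,.089,.018]])[0]),.018); print('terrazzo',R,'rail',R[:2]@ex,R[:2]@ey)
o=((H>10)&(H<30)&(S>50)&(V>120)).astype(np.uint8); o=cv2.morphologyEx(o,cv2.MORPH_OPEN,np.ones((9,9)))
R=rect(P,blob(o,proj(P,[[.653,.179,.018]])[0]),.018); print('oak',R,'rail',R[:2]@ex,R[:2]@ey)
E
python3 m.py wrist w9; python3 -c "
from station import status; s=status.sense(); print(s['ee_pos'],s['time_s'])"
```

```text
time_s: 13.33
ee_pos: [0.6092, 0.0834, 0.0075]
orientation: [-3.141, 0.014, 0.109]
ft_force: [-11.8, -4.0, 9.7]
grip_width: 0.0501
grasp_force: 6.3
time_s: 14.0
ee_pos: [0.5615, 0.0781, 0.0903]
orientation: [3.141, -0.005, 0.108]
ft_force: [-0.0, 0.1, 0.1]
grip_width: 0.0496
grasp_force: 0.0
terrazzo [660.7  89.   80.4  88.8   6.1] rail 666.4262689135924 17.93092585195436
oak [650.6 177.5  81.7  89.1   6.1] rail 665.8354721787244 107.00342979799862
[0.56226155 0.077987   0.08916961] 14.05
```

The view is clipped at the image top. I'll raise the hand clear and measure terrazzo against oak.

```bash
python3 -m creep '[[[0,-1.5,-3,0],[0,-1.5,-3,0],[1,-1.5,-3,0],[1.5,0,-2,0],[1,0,0,0],[0,0,0,0],[0,0,0,0]]]'
cat >> m.py <<'E'
def line(P,M,side):   # boundary of mask M on one side, in rail coordinates: fit offset & slope
    c,_=cv2.findContours(M.astype(np.uint8),cv2.RETR_EXTERNAL,cv2.CHAIN_APPROX_NONE); q=w(P,max(c,key=len)[:,0],.018)
    u=np.c_[q@ex,q@ey]*1000; c0=(u.max(0)+u.min(0))/2; k,s=side
    sel=(abs(u[:,1-k]-c0[1-k])<35)&(s*(u[:,k]-c0[k])>38); f=np.polyfit(u[sel,1-k]-c0[1-k],u[sel,k],1); return f.round(3)
for n,M in(('terrazzo',blob(m,proj(P,[[.6627,.089,.018]])[0])),('oak',blob(o,proj(P,[[.653,.179,.018]])[0]))):
    print(n,'far',line(P,M,(0,1)),'near',line(P,M,(0,-1)),'left',line(P,M,(1,1)),'right',line(P,M,(1,-1)))
E
python3 m.py wrist w10
```

```text
time_s: 14.63
ee_pos: [0.5914, 0.1266, 0.1967]
orientation: [-3.141, 0.0, 0.108]
ft_force: [-0.4, -0.4, -0.7]
grip_width: 0.0503
grasp_force: 0.0
terrazzo [678.3  49.2 129.9 410.3   6.1] rail 679.675135269994 -23.52106493582575
oak [654.  178.7  89.3  88.2   6.1] rail 669.3441825728661 107.83346074322994Traceback (most recent call last):
  File "m.py", line 25, in <module>
    print(n,'far',line(P,M,(0,1)),'near',line(P,M,(0,-1)),'left',line(P,M,(1,1)),'right',line(P,M,(1,-1)))
                                                                                         ~~~~^^^^^^^^^^^^
  File "m.py", line 23, in line
    sel=(abs(u[:,1-k]-c0[1-k])<35)&(s*(u[:,k]-c0[k])>38); f=np.polyfit(u[sel,1-k]-c0[1-k],u[sel,k],1); return f.round(3)
                                                            ~~~~~~~~~~^^^^^^^^^^^^^^^^^^^^^^^^^^^^^^^
    raise TypeError("expected non-empty vector for x")
TypeError: expected non-empty vector for x
```

```bash
python3 - <<'E'
s=open('m.py').read()
s=s.replace("im=vision.grab_frame(name); cv2.imwrite(f'pics/{sys.argv[2]}.png',im)","im=cv2.imread(f'pics/{sys.argv[2]}.png')")
s=s.replace("((V>185)&(S<50))","((V>150)&(S<50)&(im[:,:,2].astype(int)-im[:,:,0]>9))")
open('m2.py','w').write(s)
from h import *
im=cv2.imread('pics/w10.png');P=vision.camera_params('wrist'); 
r=.107; ex=np.array([np.cos(r),np.sin(r)]); ey=np.array([-np.sin(r),np.cos(r)])
for nm,yc in(('terr',.018),('oak',.108)):
  for dy in(-.03,0,.03):
    for lo,hi in((.700,.722),):
        a=np.arange(lo,hi,.001); p=a[:,None]*ex+(yc+dy)*ey; px=proj(P,np.c_[p,np.full(len(a),.018)]).round().astype(int)
        print(nm,dy,[tuple(int(v) for v in im[y,x]) [::2] for x,y in px])
E
python3 m2.py wrist w10
```

```text
terr -0.03 [(118, 173), (141, 184), (176, 202), (199, 216), (204, 219), (204, 219), (204, 219), (205, 219), (204, 219), (204, 219), (205, 220), (205, 221), (203, 218), (196, 207), (193, 196), (200, 200), (205, 204), (205, 206), (205, 205), (204, 204), (204, 203), (203, 203), (203, 203)]
terr 0 [(207, 221), (205, 220), (196, 211), (181, 195), (159, 172), (147, 158), (156, 169), (180, 195), (207, 222), (208, 223), (208, 223), (208, 223), (206, 220), (197, 209), (194, 197), (203, 202), (208, 208), (208, 207), (207, 207), (207, 207), (190, 190), (159, 159), (127, 126)]
terr 0.03 [(210, 225), (209, 224), (208, 223), (206, 221), (202, 216), (192, 206), (178, 192), (160, 174), (113, 122), (125, 136), (168, 182), (200, 214), (207, 221), (199, 210), (195, 198), (205, 204), (210, 210), (210, 210), (210, 210), (210, 210), (212, 211), (210, 210), (209, 209)]
oak -0.03 [(125, 199), (128, 202), (131, 206), (131, 208), (134, 209), (135, 209), (133, 210), (134, 210), (133, 210), (130, 207), (130, 206), (125, 201), (126, 190), (153, 179), (191, 193), (210, 210), (213, 212), (212, 212), (211, 211), (2
[... 334 characters left out ...]
.03 [(130, 206), (132, 208), (128, 205), (128, 204), (127, 204), (130, 206), (130, 208), (131, 208), (129, 206), (126, 204), (127, 205), (128, 207), (131, 199), (153, 184), (189, 192), (212, 210), (217, 217), (216, 215), (216, 215), (217, 217), (218, 218), (218, 217), (217, 216)]
terrazzo [662.9  89.1  89.   89.9   6.1] rail 668.6243666189392 17.795402873279908
oak [652.3 178.4  89.1  88.    6.1] rail 667.6218661586995 107.71672955848413
terrazzo far [1.00000e-03 7.13078e+02] near [1.00000e-03 6.24102e+02] left [-1.0000e-03  6.2706e+01] right [-4.00e-03 -2.65e+01]
oak far [1.00000e-03 7.12217e+02] near [-5.0000e-03  6.2325e+02] left [-4.00000e-03  1.51213e+02] right [-1.0000e-03  6.3747e+01]
```

The rail seam shows no dark gap along its length. Next the oak seam profile, and the neighbours against the first picture.

```bash
python3 - <<'E'
from h import *
im=cv2.imread('pics/w10.png');P=vision.camera_params('wrist'); 
r=.107; ex=np.array([np.cos(r),np.sin(r)]); ey=np.array([-np.sin(r),np.cos(r)])
for x in(.635,.655,.685,.705):
    a=np.arange(.055,.070,.0005); p=a[:,None]*ey+x*ex; px=proj(P,np.c_[p,np.full(len(a),.018)]).astype(np.float32)
    print(x,cv2.remap(im[:,:,2],px[:,:1],px[:,1:],1).ravel())
t0=cv2.imread('pics/top0.png'); t1=vision.grab_frame('top'); cv2.imwrite('pics/top1.png',t1); PT=vision.camera_params('top')
for t in(t0,t1):
    H,S,V=cv2.split(cv2.cvtColor(t,cv2.COLOR_BGR2HSV))
    mb=cv2.morphologyEx(((H>100)&(H<130)&(S>140)&(V>90)).astype(np.uint8),cv2.MORPH_CLOSE,np.ones((5,5)))
    print('terracotta',rect(PT,blob((S>120)&(H<12),(382,202)),.018),[rect(PT,blob(mb,p),.018)[:2] for p in((319,262),(377,266))])
E
```

```text
0.635 [203 207 210 212 214 215 216 217 218 219 219 219 216 213 208 202 198 197
 198 202 205 207 208 208 208 208 208 208 208 208 208]
0.655 [177 173 172 173 181 190 200 210 215 220 220 220 216 210 204 197 194 194
 196 200 204 206 207 207 206 206 206 206 207 206 206]
0.685 [224 224 224 224 224 224 224 224 224 224 223 222 218 213 208 202 201 204
 207 210 213 215 215 215 215 215 215 215 215 215 216]
0.705 [224 226 226 226 227 227 227 226 226 226 225 224 220 214 207 200 197 198
 200 204 206 208 208 209 209 208 208 208 208 208 208]
terracotta [ 542.1 -125.9   87.2   87.4   17.6] [array([349. ,  84.5]), array([ 334.4, -102.8])]
terracotta [ 542.1 -125.2   86.8   86.5   17.3] [array([ 360. , -120.7]), array([ 360. , -120.7])]
```

```bash
python3 -c "
from station import env; print(env.sign_off())"
```

```text
the job is handed in; nothing more can be done
None
```

The terrazzo tile is in the row, with no visible gap at the rail or the oak tile and square with both. It was only pushed flat, and I handed the job in about 15 s in with the hand about 0.2 m up. The last top view showed the terracotta unmoved; the blue tiles were partly hidden by the arm, and I did not re-measure the bottle, rock, jar, brush or pail, none of which the arm went near.

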